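Pinch-release the filled capsule cassette and hold it over the light panel

TASK

Pinch the two blue side catches of the cassette with the orange capsules together, lift it straight up out of its dock, and carry it level to over the light panel. Finish still holding it there by its pinched catches, centred over the panel with its underside about 10 cm above the panel's top, steady and touching nothing but the gripper. Leave the green cassette locked in its dock and everything else on the bench undisturbed.

Things in the scene. Friction and masses are not known exactly. Their poses are not given: they have to be found in the camera images.
- orange: Loose white cassette, 110 (x) x 48 (y) x 22 mm, 0.2 kg, with orange capsules 6 mm proud on top. Origin at the centre of its underside, z up; docked, its axes are the dock's. A blue catch plate stands midway on each long side (+y, -y): 24 mm wide, 5 mm thick, its top 64 mm above the origin, clear of all else from 22 mm up. A tooth at each catch's foot locks it under the dock's strike.
- orange_grip (a point): Point midway between the catches of the orange cassette, 48 mm above its origin (16 mm below the catch tops): a good height to pinch. Axes as the cassette's. The catches' outer faces are 54 mm apart (y) when free, 40 mm when both are fully in.
- orange_catch_l (a joint): Inward travel in m of the catch on the orange cassette's +y side: 0 free (sprung out), 0.007 fully in. The spring takes 3 N to start, 7 N fully in. Past 0.003 the tooth is free of the strike; with both free the cassette lifts straight up, leaving the guides after 15 mm.
- orange_catch_r (a joint): The same for the catch on its -y side.
- dock_a: Fixed white dock holding the orange cassette, 150 (x) x 110 (y) mm, floor 12 mm up; origin at the centre of its underside. Guides 24 mm high leave the cassette 1.2 mm play. Midway along both long sides aluminium strikes, 40 mm long, 31 mm high, reach over the catch teeth with lips from 30 to 44 mm off the centre line. Four pins 38 mm high at the corners.
- dock_b: Fixed white dock holding the green cassette, 150 (x) x 110 (y) mm, floor 12 mm up; origin at the centre of its underside. Guides 24 mm high leave the cassette 1.2 mm play. Midway along both long sides aluminium strikes, 40 mm long, 31 mm high, reach over the catch teeth with lips from 30 to 44 mm off the centre line. Four pins 38 mm high at the corners.
- green: Loose white cassette, 110 (x) x 48 (y) x 22 mm, 0.2 kg, with green capsules 6 mm proud on top. Origin at the centre of its underside, z up; docked, its axes are the dock's. A blue catch plate stands midway on each long side (+y, -y): 24 mm wide, 5 mm thick, its top 64 mm above the origin, clear of all else from 22 mm up. Built like the orange one; stays locked.
- panel: Fixed flat inspection light panel, 150 x 150 x 22 mm, blue frame with a bright white top. Origin at the centre of its underside, z up; its top is 22 mm up.
- vial: Amber glass vial with white cap, 30 mm across, 62 mm high, standing between the docks and the panel. Origin at the centre of its underside.
- cup: Small yellow cup, 38 mm across, 36 mm high, standing between the docks and the panel. Origin at the centre of its underside.
- bottle: White bottle with green label and blue cap, 60 mm across, 120 mm high. Origin at the centre of its underside.
- spatula: Black-handled spatula, 200 mm long, lying on the bench at the right side. Origin under its middle.
- tamper: Aluminium tamper plate 100 x 50 x 8 mm with a black ball knob, 58 mm high, at the back. Origin at the centre of its underside.
- beaker: Glass beaker, 64 mm across, 80 mm high, at the right. Origin at the centre of its underside.
Not all that is in view belongs to the job. What is shaped like the dock_a but brown or yellow is not meant. Leave any red or yellow look-alike of the bottle alone.

How it is judged:
By the outcome, as a careful person would: the job done as asked, in the order asked, and still so for the second after the job is handed in, while the arm keeps its last pose, push and grip.
It also fails if it takes over 48 s, if anything falls off the work surface, if the arm or the gripper's body presses on something with over 40 N, if the wrist force passes 120 N, or if a joint passes its speed limit or range.

ROBOT

A 6-joint arm with a two-finger parallel gripper is mounted at the origin on the work surface. World frame = base frame: x ahead of the robot, y to its left, z up, the work surface at z = 0. Lengths are in m, angles in rad, forces in N, time in s.
With the tool pointing down it reaches from about 0.25 to 0.85 m from the base axis. Payload 12.5 kg.
Tool frame: the origin (TCP) lies on the mounting face of the last link; the fingertips stand 186 mm ahead of it and the grasp point (between the pads) lies 167 mm ahead of it (ctrl.nose_length is the distance from the TCP to the fingertips, in m); y points along the fingers, z is the direction in which the jaws open and shut, and the axes are right-handed (so a half turn about y gives the same grasp; the last joint's range is limited). The gripper opens to 93 mm and grips with 3 to 60 N. Pads are 15 mm wide; open, the fingers measure 128 mm over their backs; the gripper's body (75 mm by 188 mm) begins 65 mm behind the grasp point.
Start: joints at [-1.273, 0.351, 1.652, -0, 1.139, -0.085], TCP at [0.205, -0.51, 0.405] pointing down, gripper open.
Joint ranges: [-2.75, 2.75], [-0.79, 2.1], [0.01, 2.65], [-1.57, 4.71], [0.07, 3.14], [-2.87, 2.87]. Speed limits (rad/s): [2.22, 2.22, 2.79, 3.14, 3.14, 3.14].

INTERFACE

Orientations are given as [roll, pitch, yaw] about the fixed x, y, z axes, in that order (R = Rz(yaw) Ry(pitch) Rx(roll)).
In Python, from rig import ctrl gives the robot as it stands.
- The arm moves only by the tool move_arm, never from a script. Its argument "rows" is a list of rows, each a list of 3 entries, a list of its own where there are three numbers: the opening, from 0 (shut) to 1 (fully open), then the shift along the world's x, y, z in m, then the turn about the world's z in degrees. In form: [[jaw, [tx, ty, tz], twist], ...]. A call has 1 to 12 rows; each row shifts and turns the commanded pose from where the row before left it; what a row does not reach is not made up. A row lasts 1/12 s, in which the tool goes at most 41.7 mm and 7.16 degrees, less where a joint would pass 70% of its speed; a pose out of reach is approached as far as the arm can. A call is refused whole if a number of a shift passes 0.0417 or a number of a turn 7.16, either way. A call with a gripper value outside its range is refused whole. The fingers move at their own pace and stop on an object; "newtons" is the grip in N (left out, the last holds). Time passes only in rows, so rows that do not move let the fingers close. It gives the time, the measured TCP pose, the force and the opening at its end, in the units of the state.
- ctrl.get_state(): the state, without advancing time (a new reading comes with each control period).
- ctrl.get_image(name): name is "side" or "top" or "wrist"; returns the picture (384x512x3 uint8, blue, green, red); there is no depth.
- ctrl.camera_params(name): a dict with "fx", "fy", "cx", "cy" (pixels), "k1" (the pictures are not rectified: a ray, as slopes to the right and down, at radius r is drawn at 1 + k1 r^2 times it, then the intrinsics apply), "xyz" and "orientation" of the camera in the world. Camera axes: x right, y down, z forward; pixel columns grow to the right and rows downward; lengths in m; the calibration is good to about 2 mm. A picture is of the moment at which its call begins: read the wrist's pose just before it. camera_params takes no time and is no camera call; for the wrist camera it gives the pose at the moment of the call.
- ctrl.sign_off(): hands the job in, once; it reports no verdict.
The state is a dict: "time": time; "qpos": joint angles; "joint_vel": joint speeds; "tau": joint torques, N m; "tool_pos": TCP position; "tcp_rot": TCP orientation; "contact_force": force on the tool from outside, world axes, zero at the start; "moment": the same for the moment, N m; "opening": opening from 0.0 (shut) to 1.0 (fully open).
Only numpy, scipy, OpenCV 4.12 (cv2) and the standard library are available. Lean on these libraries where they do the work, as an engineer would, in place of code of your own. Each camera call takes 0.05 s, during which the arm holds its last target.

## Working session

There is one attempt and no reset: what is moved stays moved. The work goes in short steps, Python scripts to look and compute and a tool call to move; the robot and the scene stay as the last step left them, time stands still between calls to the robot, and variables do not carry over. Pictures are saved under pics/ and viewed, and the job is handed in when it is done.

Besides the shell and the picture viewer there is one more tool, called after ">>>" as name(argument=value, ...), one argument or row to a line, values as JSON. move_arm: Moves the arm, as the interface text tells. Its arguments: {"type":"object","properties":{"rows":{"type":"array"},"newtons":{"type":"number"}},"required":["rows"]}

```bash
mkdir -p pics
python3 - <<'E'
from rig import ctrl
import cv2
print(ctrl.get_state())
for n in ["side","top","wrist"]:
    print(n,ctrl.camera_params(n)); cv2.imwrite(f"pics/{n}0.png",ctrl.get_image(n))
E
```

```text
{'time': 0.0, 'qpos': array([-1.27258702e+00,  3.51246322e-01,  1.65243870e+00, -2.12544144e-05,
        1.13906144e+00, -8.45970662e-02]), 'joint_vel': array([-9.17099169e-04,  2.73072126e-04,  1.52966275e-03,  1.47700993e-03,
        2.49887378e-04, -5.62220733e-05]), 'tau': array([-1.10487257e-03, -4.97317171e+01, -2.85253304e+01,  6.98793400e-02,
        2.56202370e-02, -8.46769967e-05]), 'tool_pos': array([ 0.2054245 , -0.51005815,  0.40419022]), 'tcp_rot': array([-1.57194763e+00,  7.82670990e-05, -2.75877742e+00]), 'contact_force': array([ 0.96530939,  0.76347086, -0.68415189]), 'moment': array([ 0.00439741, -0.05016632, -0.07126311]), 'opening': 1.0004527442308488}
side {'fx': 391.8588153473889, 'fy': 391.8588153473889, 'cx': 252.38183320354, 'cy': 185.05144255973954, 'k1': -0.09012808586190389, 'xyz': array([0.34998861, 0.95325508, 0.72332135]), 'orientation': array([-2.17028754,  0.02258133, -2.94100829])}
top {'fx': 391.5557640443015, 'fy': 391.5557640443015, 'cx': 256.09372686913304, 'cy': 195.13850374096793, 'k1': -0.02249773008113391, 'xyz': array([ 0.28995772, -0.01427939,  1.19450797]), 'orientation': array([-2.89955118, -0.00454363, -1.51562738])}
wrist {'fx': 264.860086284506, 'fy': 264.860086284506, 'cx': 253.69654022001876, 'cy': 189.73199618593443, 'k1': -0.001954520858107111, 'xyz': array([ 0.27733879, -0.48103218,  0.38544442]), 'orientation': array([ 2.86083103e+00,  1.66862707e-03, -1.18736032e+00])}
```

View pics/top0.png

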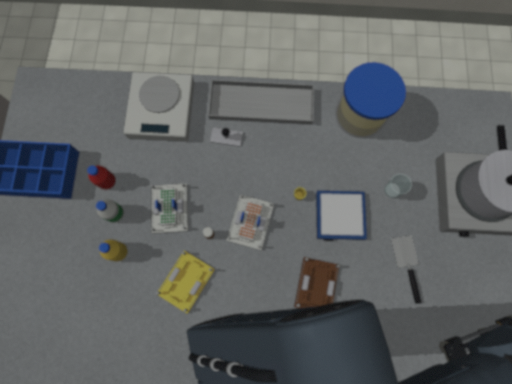

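View pics/side0.png

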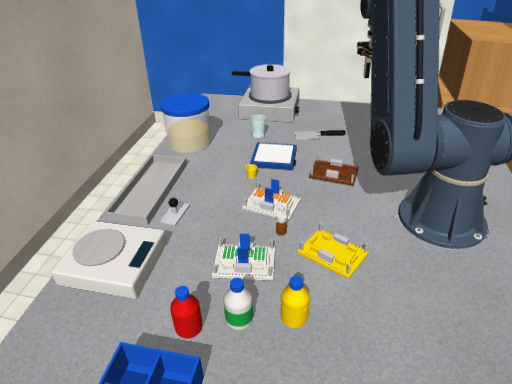

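View pics/wrist0.png

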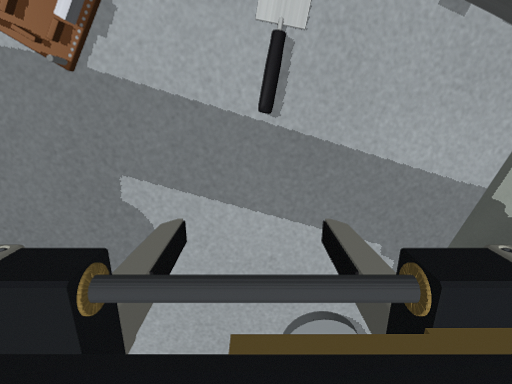

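The top view shows the orange cassette at about (252,221), the panel at (341,215), the vial at (208,233) and the cup at (300,194). The green cassette is at (169,207). I'll enlarge the crops next.

```bash
cat > h.py <<'E'
import numpy as np, cv2
from scipy.spatial.transform import Rotation as R
def ray(p,uv):
    K=np.array([[p['fx'],0,p['cx']],[0,p['fy'],p['cy']],[0,0,1]])
    q=cv2.undistortPoints(np.array(uv,float).reshape(-1,1,2),K,np.array([p['k1'],0,0,0.]),None,None).reshape(-1,2)
    d=np.c_[q,np.ones(len(q))]@R.from_euler('xyz',p['orientation']).as_matrix().T
    return p['xyz'],d
def onz(p,uv,z):
    o,d=ray(p,uv); z=np.broadcast_to(z,len(d)); return o+d*((z-o[2])/d[:,2])[:,None]
def proj(p,X):
    X=np.atleast_2d(X); M=R.from_euler('xyz',p['orientation']).as_matrix()
    c=(X-p['xyz'])@M; q=c[:,:2]/c[:,2:]; q=q*(1+p['k1']*(q**2).sum(1,keepdims=True))
    return q*[p['fx'],p['fy']]+[p['cx'],p['cy']]
def crop(im,x0,y0,x1,y1,s,fn):
    c=cv2.resize(im[y0:y1,x0:x1],None,fx=s,fy=s,interpolation=cv2.INTER_CUBIC)
    for x in range((x0+9)//10*10,x1,10): cv2.line(c,(int((x-x0+.5)*s),0),(int((x-x0+.5)*s),8 if x%50 else 20),(255,0,255),1)
    for y in range((y0+9)//10*10,y1,10): cv2.line(c,(0,int((y-y0+.5)*s)),(8 if y%50 else 20,int((y-y0+.5)*s)),(255,0,255),1)
    cv2.imwrite(fn,c)
E
python3 - <<'E'
from h import *
t=cv2.imread('pics/top0.png'); s=cv2.imread('pics/side0.png')
crop(t,215,180,290,255,8,'pics/t1.png'); crop(t,290,175,375,250,8,'pics/t2.png')
crop(s,230,165,310,240,8,'pics/s1.png'); crop(s,240,135,310,185,10,'pics/s2.png')
E
```

```text
(no output)
```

View pics/t1.png

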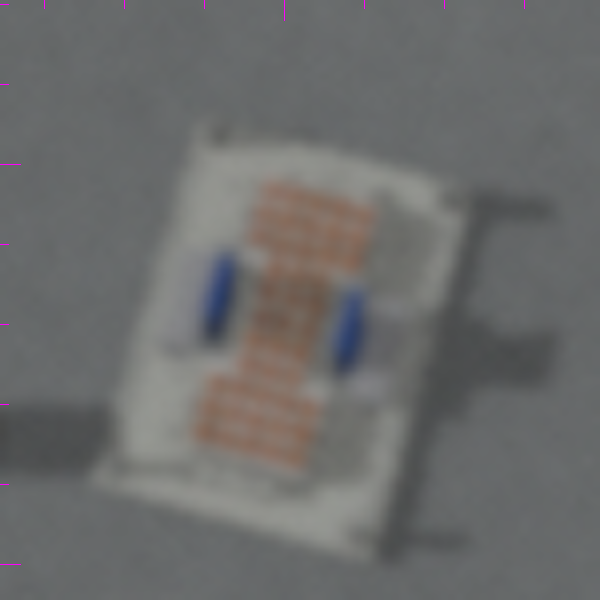

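View pics/t2.png

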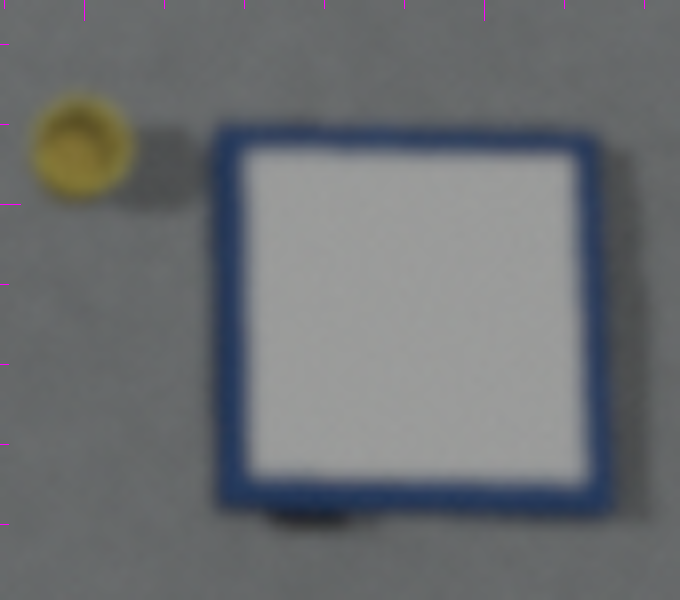

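View pics/s1.png

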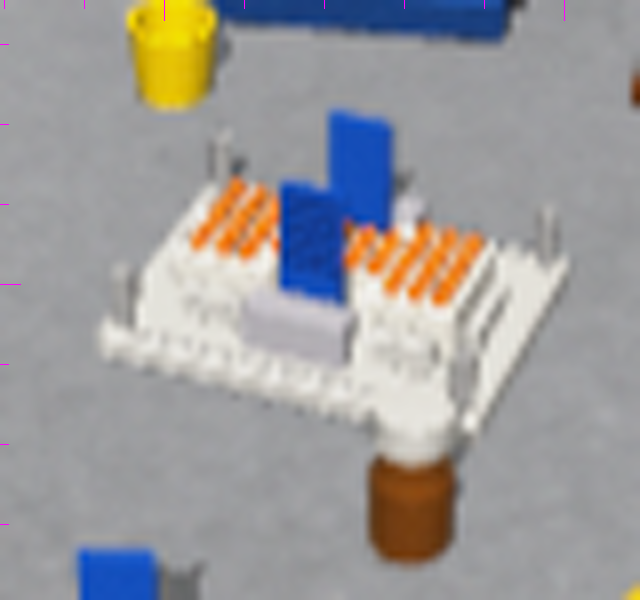

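```bash
cat > fit.py <<'E'
from h import *
from rig import ctrl
from scipy.optimize import least_squares
T=ctrl.camera_params('top');S=ctrl.camera_params('side')
def t1(a): return np.array(a)/8+[215,180]-.5
def s1(a): return np.array(a)/8+[230,165]-.5
def t2(a): return np.array(a)/8+[290,175]-.5
dc=t1([(205,120),(470,190),(378,560),(97,478)])
print('dock',onz(T,dc,.006)[:,:2].round(3).tolist())
c=onz(T,t1([(220,298),(350,332)]),.072);print('catches top',c.round(4).tolist(),np.linalg.norm(c[0]-c[1]),'mid',c.mean(0))
cs=onz(S,s1([(282,183),(345,197),(330,112),(392,125)]),.076);print('side catch',cs.round(4).tolist())
n=cs[:2].mean(0);f=cs[2:].mean(0);print(np.linalg.norm(n-f),(n+f)/2, np.degrees(np.arctan2(*(n-f)[[1,0]]))-90)
# orange caps corners
o=onz(T,t1([(262,182),(378,208),(303,468),(192,437)]),.040);print('caps',o.round(4).tolist(),o.mean(0))
p=onz(T,t2([(215,128),(600,132),(612,512),(217,507)]),.022);print('panel',p.round(4).tolist(),p.mean(0),[np.linalg.norm(p[i]-p[i-1]) for i in range(4)])
print('panel yaw',[np.degrees(np.arctan2(*(p[a]-p[b])[[1,0]])) for a,b in((0,3),(1,2))])
print('cup',onz(T,t2([(80,147)]),.03),'vial',onz(T,[(208,233)],.06),'beaker',onz(T,[(398,187)],.06))
E
python3 fit.py
```

```text
dock [[0.582, 0.046], [0.56, -0.058], [0.415, -0.03], [0.44, 0.078]]
catches top [[0.4999, 0.0333, 0.072], [0.49, -0.0146, 0.072]] 0.04894674031118373 mid [0.49495078 0.00935451 0.072     ]
side catch [[0.5153, 0.0334, 0.076], [0.4914, 0.0383, 0.076], [0.5057, -0.0156, 0.076], [0.4816, -0.0107, 0.076]]
0.05000521476594463 [0.49849987 0.01135874 0.076     ] -11.237288547934526
caps [[0.5512, 0.0217, 0.04], [0.5436, -0.0226, 0.04], [0.4438, -0.0, 0.04], [0.453, 0.0417, 0.04]] [0.49794065 0.01018623 0.04      ]
panel [[0.6046, -0.1892, 0.022], [0.6114, -0.3386, 0.022], [0.4636, -0.3416, 0.022], [0.4573, -0.1927, 0.022]] [ 0.5342177  -0.26555304  0.022     ] [np.float64(0.14728680474360117), np.float64(0.14956118034652938), np.float64(0.1478563476899877), np.float64(0.14900007860678496)]
panel yaw [np.float64(1.3566747491898443), np.float64(1.1436506052622553)]
cup [[ 0.59195549 -0.13637141  0.03      ]] vial [[0.44852131 0.1297136  0.06      ]] beaker [[ 0.61919913 -0.4296255   0.06      ]]
```

View pics/s2.png

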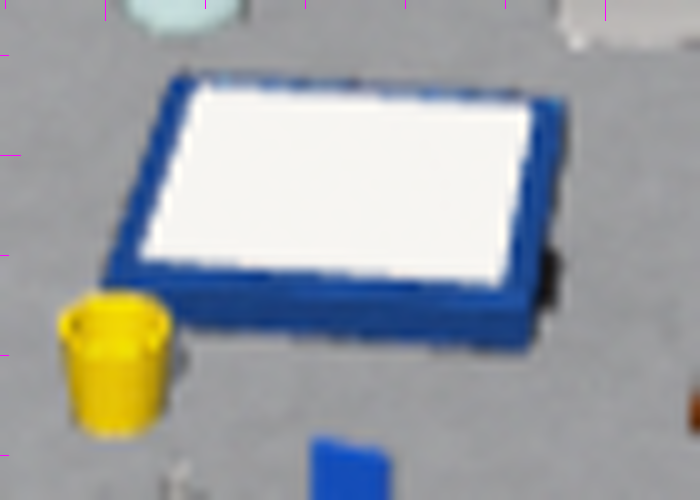

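>>> move_arm(
  rows=[
    [1, [0.01, 0.017, 0], -1],
    [1, [0.0195, 0.0347, 0], -2.3],
    [1, [0.0195, 0.0347, 0], -2.3],
    [1, [0.0195, 0.0347, 0], -2.3],
    [1, [0.0195, 0.0347, 0], -2.3],
    [1, [0.0195, 0.0347, 0], -2.3],
    [1, [0.0195, 0.0347, 0], -2.3],
    [1, [0.0195, 0.0347, 0], -2.3],
    [1, [0.0195, 0.0347, 0], -2.3],
    [1, [0.0195, 0.0347, 0], -2.3],
    [1, [0.0195, 0.0347, 0], -2.3],
    [1, [0.0195, 0.0347, 0], -2.3],
  ],
  newtons=20,
)

```text
time: 1.15
tool_pos: [0.4304, -0.1095, 0.4048]
tcp_rot: [-1.571, 0.0, 3.063]
contact_force: [0.3, -1.2, -0.1]
opening: 0.999
```

>>> move_arm(
  rows=[
    [1, [0.0168, 0.03, 0], -2.0],
    [1, [0.0168, 0.03, 0], -2.0],
    [1, [0.0168, 0.03, 0], -2.0],
    [1, [0.0168, 0.03, 0], -1.1],
    [1, [0, 0, -0.02], 0],
    [1, [0, 0, -0.02], 0],
    [1, [0, 0, 0], 0],
    [1, [0, 0, 0], 0],
  ],
)

```text
time: 1.82
tool_pos: [0.497, 0.0085, 0.3644]
tcp_rot: [-1.571, -0.002, 2.942]
contact_force: [0.3, -1.2, -0.4]
opening: 0.999
```

Run:
```python
from h import *
from rig import ctrl
s=ctrl.get_state();print(s['tool_pos'],np.degrees(s['tcp_rot']))
p=ctrl.camera_params('wrist');print(p)
im=ctrl.get_image('wrist');cv2.imwrite('pics/w1.png',im)
cv2.imwrite('pics/sd1.png',ctrl.get_image('side'))
M=R.from_euler('xyz',s['tcp_rot']).as_matrix();print(M)
g=s['tool_pos']+M@[0,.167,0];print('grasp',g,proj(p,g))
```

```text
[0.4970448  0.00851546 0.36436883] [-8.99836727e+01 -1.18018030e-01  1.68538101e+02]
{'fx': 264.860086284506, 'fy': 264.860086284506, 'cx': 253.69654022001876, 'cy': 189.73199618593443, 'k1': -0.001954520858107111, 'xyz': array([ 0.57297558, -0.00671578,  0.34537814]), 'orientation': array([ 2.85815584e+00,  8.00875770e-04, -1.77024259e+00])}
[[-9.80054987e-01 -2.07535025e-03 -1.98715662e-01]
 [ 1.98715824e-01  1.30034588e-04 -9.80057143e-01]
 [ 2.05980174e-03 -9.99997838e-01  2.84963889e-04]]
grasp [0.49669822 0.00853717 0.1973692 ] [[254.14995163 243.54100474]]
```

View pics/w1.png

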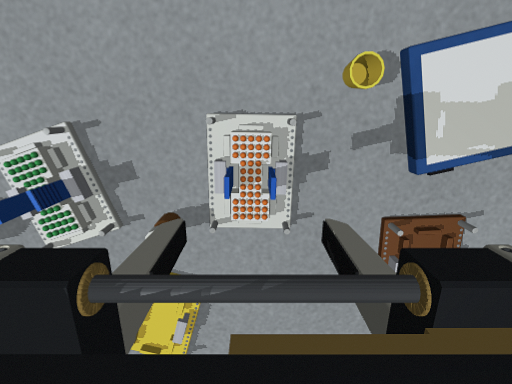

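Run:
```python
from h import *
crop(cv2.imread('pics/w1.png'),200,105,305,240,5,'pics/w1c.png')
```

```text
(no output)
```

View pics/w1c.png

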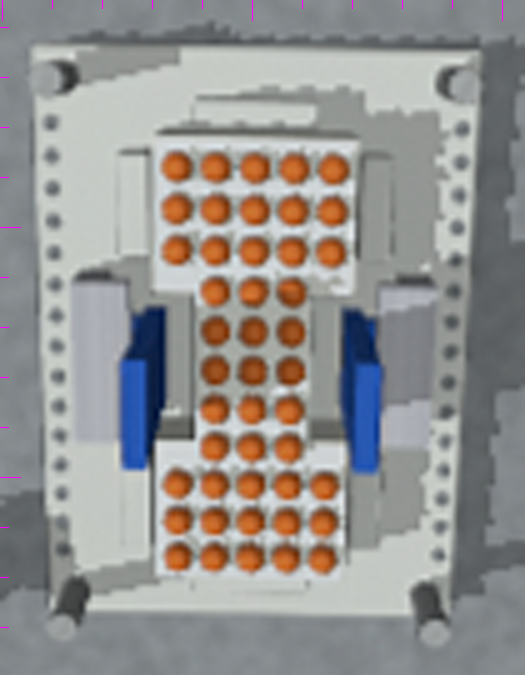

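Run:
```python
from h import *
from rig import ctrl
p=ctrl.camera_params('wrist')
f=lambda a: np.array(a)/5.+[200,105]-.5
for n,a,z in (('catchL',[(122,358),(147,358),(147,468),(122,468)],.076),('catchR',[(355,362),(380,362),(380,472),(357,472)],.076),('caps',[(177,167),(333,168),(178,558),(322,559)],.040),('pins',[(50,77),(462,84),(62,627),(435,634)],.038),('top',[(152,137),(358,140),(345,578),(155,573)],.034)):
    q=onz(p,f(a),z);print(n,q.mean(0).round(4),q[:,:2].round(4).tolist())
    if n in('caps','pins'):
        print([np.degrees(np.arctan2(*(q[a]-q[b])[[1,0]])) for a,b in((0,2),(1,3),(0,1),(2,3))],np.linalg.norm(q[0]-q[1]),np.linalg.norm(q[0]-q[2]))
# panel in wrist
T=ctrl.camera_params('side')
s2=lambda a: np.array(a)/10.+[240,135]-.5
q=onz(T,s2([(178,76),(565,97),(532,308),(105,282)]),.022);print('panel side',q.round(4).tolist(),q.mean(0))
```

```text
catchL [0.5054 0.0366 0.076 ] [[0.5177, 0.0364], [0.5167, 0.0313], [0.4931, 0.0367], [0.4941, 0.042]]
catchR [ 0.4947 -0.0118  0.076 ] [[0.5072, -0.0113], [0.5062, -0.0165], [0.4822, -0.0122], [0.4832, -0.0073]]
caps [0.501  0.0125 0.04  ] [[0.5514, 0.0197], [0.5441, -0.0152], [0.458, 0.0403], [0.4506, 0.0053]]
[np.float64(-12.436177582099148), np.float64(-12.354782196765083), np.float64(78.18282127078974), np.float64(78.14084326135152)] 0.03563327193213067 0.0956889887710981
pins [0.5005 0.0127 0.038 ] [[0.5765, 0.0436], [0.5565, -0.0473], [0.4447, 0.0735], [0.4241, -0.019]]
[np.float64(-12.811379001564388), np.float64(-12.079906600514374), np.float64(77.59787038352532), np.float64(77.40083494536746)] 0.09307158128169116 0.13514526276188252
top [0.5006 0.0127 0.034 ] [[0.5588, 0.0244], [0.5487, -0.0222], [0.442, 0.0007], [0.4529, 0.0478]]
panel side [[0.609, -0.3347, 0.022], [0.4632, -0.3416, 0.022], [0.458, -0.1896, 0.022], [0.6055, -0.1826, 0.022]] [ 0.533934   -0.26213428  0.022     ]
```

>>> move_arm(
  rows=[
    [1, [0.0025, 0.0035, 0], -0.7],
    [1, [0, 0, -0.02], 0],
    [1, [0, 0, -0.025], 0],
    [1, [0, 0, -0.025], 0],
    [1, [0, 0, -0.02], 0],
    [1, [0, 0, -0.02], 0],
    [1, [0, 0, -0.01], 0],
    [1, [0, 0, 0], 0],
    [1, [0, 0, 0], 0],
  ],
)

```text
time: 2.67
tool_pos: [0.5001, 0.012, 0.2454]
tcp_rot: [-1.571, 0.0, 2.929]
contact_force: [0.3, -0.5, 0.1]
opening: 0.997
```

Run:
```python
from h import *
from rig import ctrl
s=ctrl.get_state();print(s['tool_pos'],np.degrees(s['tcp_rot']))
im=ctrl.get_image('wrist');cv2.imwrite('pics/w2.png',im)
im=ctrl.get_image('side');cv2.imwrite('pics/sd2.png',im);crop(im,220,140,320,240,7,'pics/sd2c.png')
M=R.from_euler('xyz',s['tcp_rot']).as_matrix()
print('grasp',s['tool_pos']+M@[0,.167,0])
```

```text
[0.5000753  0.01197239 0.24540755] [-9.00039596e+01  2.83689163e-02  1.67807365e+02]
grasp [0.50015856 0.01196621 0.07840757]
```

View pics/w2.png

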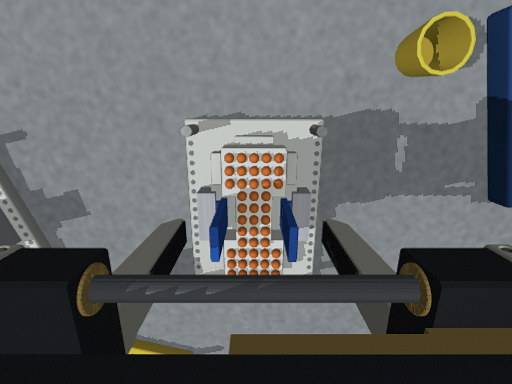

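View pics/sd2c.png

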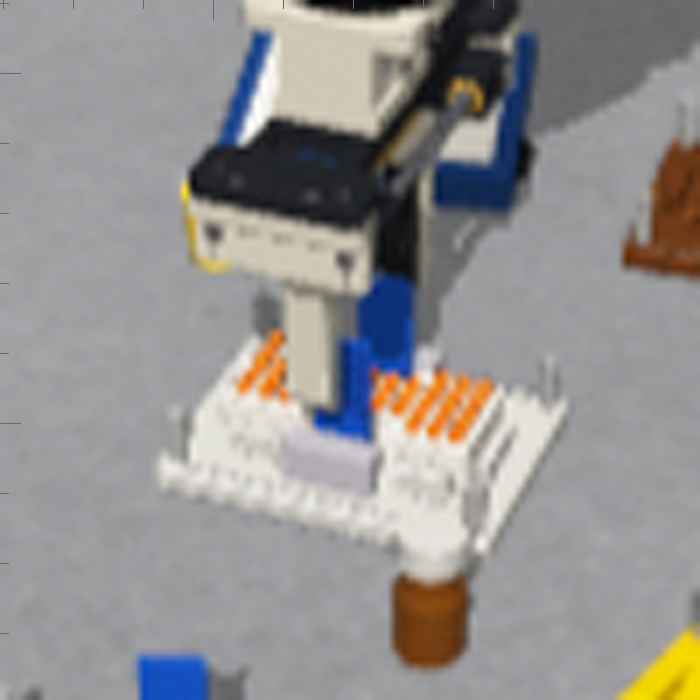

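Run:
```python
from h import *
crop(cv2.imread('pics/w2.png'),175,185,335,300,5,'pics/w2c.png')
```

```text
(no output)
```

View pics/w2c.png

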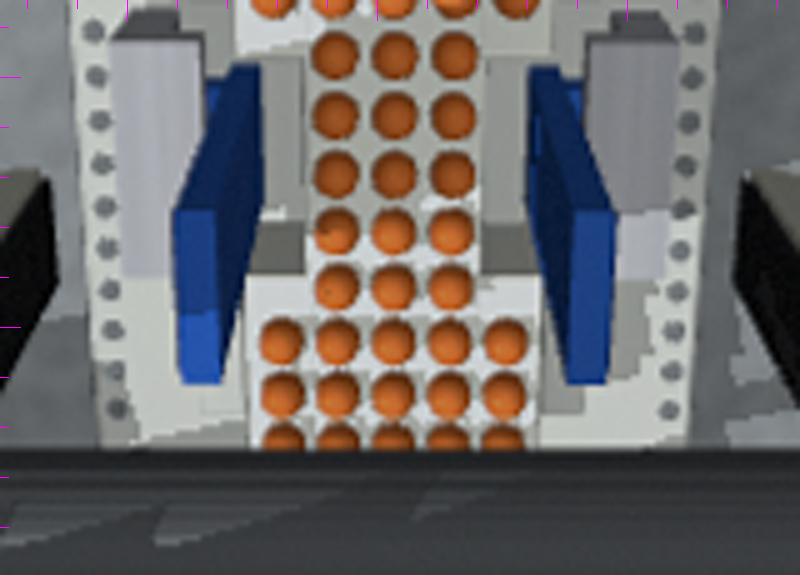

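Run:
```python
from h import *
from rig import ctrl
p=ctrl.camera_params('wrist');s=ctrl.get_state()
M=R.from_euler('xyz',s['tcp_rot']).as_matrix();g=s['tool_pos']+M@[0,.167,0]
f=lambda a: np.array(a)/5.+[175,185]-.5
L=onz(p,f([(173,210),(213,210),(222,383),(182,383)]),.076);Rr=onz(p,f([(568,210),(612,210),(606,383),(568,383)]),.076)
m=(L.mean(0)+Rr.mean(0))/2;d=L.mean(0)-Rr.mean(0)
print(m,np.linalg.norm(d),np.degrees(np.arctan2(d[1],d[0])),np.linalg.norm(L[0]-L[3]))
print('in tool frame x,z',M.T@(m-g), g)
```

```text
[0.49869843 0.01302195 0.076     ] 0.049397869284304556 77.89684771350207 0.02416898991904796
in tool frame x,z [ 0.0020373   0.00305164 -0.00064761] [0.50054661 0.01195937 0.07905576]
```

>>> move_arm(
  rows=[
    [1, [-0.001, 0.001, -0.009], 0],
    [1, [0, 0, -0.0095], 0],
    [1, [0, 0, 0], 0],
    [0.7, [0, 0, 0], 0],
    [0.55, [0, 0, 0], 0],
    [0.5, [0, 0, 0], 0],
    [0.4, [0, 0, 0], 0],
    [0.3, [0, 0, 0], 0],
    [0.3, [0, 0, 0], 0],
    [0.3, [0, 0, 0], 0],
    [0.3, [0, 0, 0], 0],
    [0.3, [0, 0, 0], 0],
  ],
  newtons=30,
)

```text
time: 3.77
tool_pos: [0.4987, 0.013, 0.2266]
tcp_rot: [-1.571, 0.0, 2.929]
contact_force: [-4.5, -2.0, 19.2]
opening: 0.413
```

Run:
```python
from h import *
from rig import ctrl
s=ctrl.get_state();print(s)
im=ctrl.get_image('wrist');crop(im,150,100,350,300,4,'pics/w3c.png')
im=ctrl.get_image('side');crop(im,220,140,320,240,6,'pics/sd3c.png')
```

```text
{'time': 3.7667, 'qpos': array([-6.73169876e-02,  5.29377720e-01,  1.91301207e+00, -2.83849915e-04,
        6.98813026e-01,  1.71594451e+00]), 'joint_vel': array([-1.90622040e-03, -1.23674018e-02, -4.66895820e-03, -7.64354920e-03,
        1.43606424e-02,  9.39010380e-05]), 'tau': array([ 2.03269444e+00, -4.13974392e+01, -1.65511680e+01,  7.16575999e-01,
       -1.02861576e+00, -1.37818072e-02]), 'tool_pos': array([0.49874356, 0.0129641 , 0.22657465]), 'tcp_rot': array([-1.57067194e+00,  4.12143673e-04,  2.92934479e+00]), 'contact_force': array([-4.5396694 , -1.98457301, 19.23141733]), 'moment': array([-0.32443829,  0.98217749, -0.02169095]), 'opening': 0.4134871893971347}
```

View pics/w3c.png

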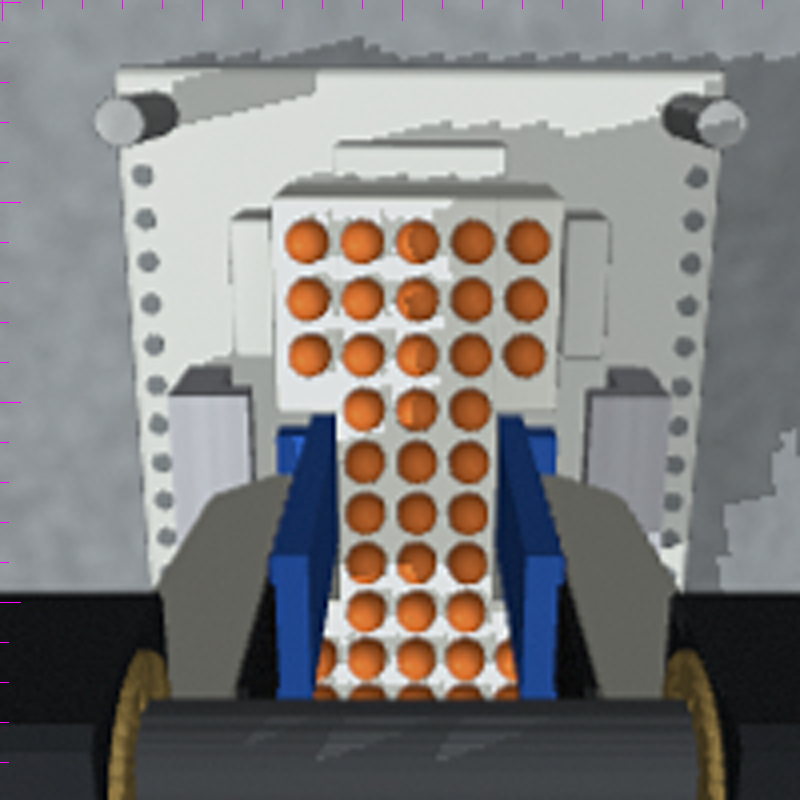

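View pics/sd3c.png

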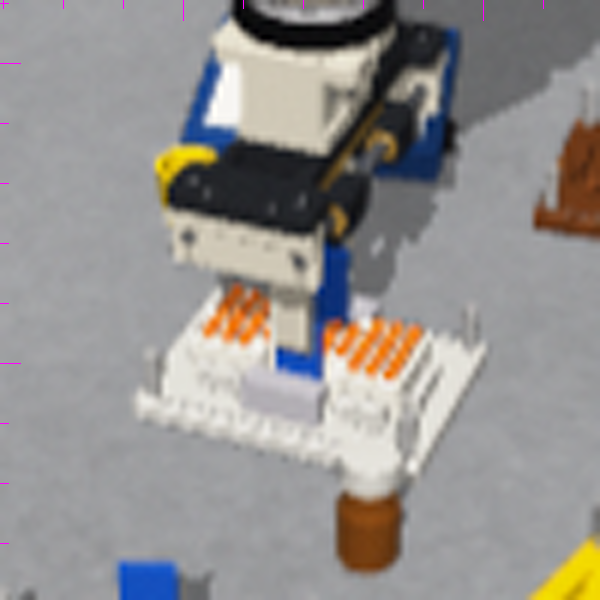

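>>> move_arm(
  rows=[
    [0.3, [0, 0, 0.002], 0],
    [0.3, [0, 0, 0.002], 0],
    [0.3, [0, 0, 0.002], 0],
    [0.3, [0, 0, 0], 0],
  ],
)

```text
time: 4.2
tool_pos: [0.4987, 0.0131, 0.2325]
tcp_rot: [-1.571, 0.0, 2.929]
contact_force: [-1.1, -0.1, -1.4]
opening: 0.411
```

>>> move_arm(
  rows=[
    [0.3, [0, 0, 0.004], 0],
    [0.3, [0, 0, 0.004], 0],
    [0.3, [0, 0, 0.005], 0],
    [0.3, [0, 0, 0.007], 0],
    [0.3, [0, 0, 0.01], 0],
    [0.3, [0, 0, 0.014], 0],
    [0.3, [0, 0, 0.016], 0],
    [0.3, [0, 0, 0.016], 0],
    [0.3, [0, 0, 0.014], 0],
    [0.3, [0, 0, 0.009], 0],
    [0.3, [0, 0, 0.005], 0],
    [0.3, [0, 0, 0], 0],
  ],
)

```text
time: 5.2
tool_pos: [0.4987, 0.013, 0.3373]
tcp_rot: [-1.571, 0.002, 2.929]
contact_force: [0.4, 0.3, -1.3]
opening: 0.407
```

Run:
```python
from h import *
from rig import ctrl
s=ctrl.get_state();print(s['tool_pos'],s['tcp_rot'],s['contact_force'],s['opening'])
im=ctrl.get_image('wrist');cv2.imwrite('pics/w4.png',im)
im=ctrl.get_image('side');crop(im,180,90,330,240,4,'pics/sd4c.png')
```

```text
[0.49872964 0.01303719 0.33732956] [-1.57105551e+00  1.77206715e-03  2.92926000e+00] [ 0.42530466  0.27360641 -1.252304  ] 0.40672633303500133
```

View pics/w4.png

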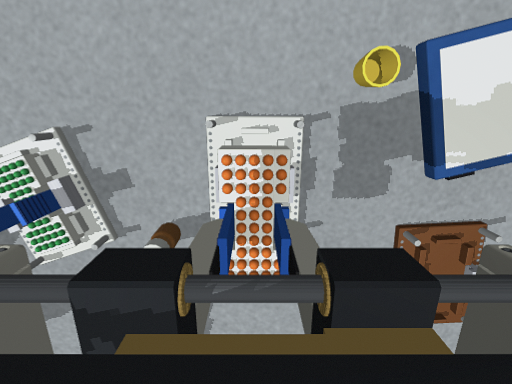

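View pics/sd4c.png

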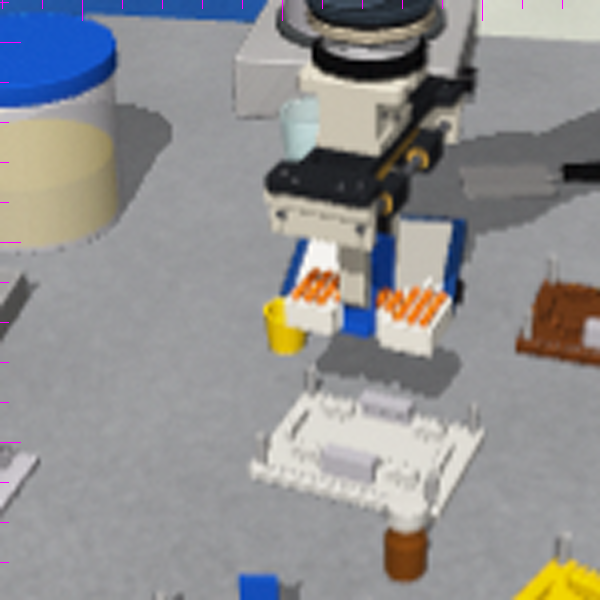

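>>> move_arm(
  rows=[
    [0.3, [0.001, -0.008, 0], 0.5],
    [0.3, [0.0022, -0.018, 0], 1.1],
    [0.3, [0.0033, -0.026, 0], 1.2],
    [0.3, [0.0038, -0.03, 0], 1.2],
    [0.3, [0.0038, -0.03, 0], 1.2],
    [0.3, [0.0038, -0.03, 0], 1.2],
    [0.3, [0.0038, -0.03, 0], 1.2],
    [0.3, [0.0038, -0.03, 0], 1.2],
    [0.3, [0.0033, -0.026, 0], 1.2],
    [0.3, [0.0028, -0.022, 0], 1.2],
    [0.3, [0.0019, -0.015, 0], 1.1],
    [0.3, [0.001, -0.008, 0], 1.0],
  ],
)

```text
time: 6.3
tool_pos: [0.5328, -0.2625, 0.3351]
tcp_rot: [-1.571, -0.001, -3.122]
contact_force: [-0.1, 0.5, -2.0]
opening: 0.413
```

>>> move_arm(
  rows=[
    [0.3, [0.0005, -0.004, 0], 0],
    [0.3, [0, 0, 0], 0],
    [0.3, [0, 0, 0], 0],
    [0.3, [0, 0, 0], 0],
  ],
)

```text
time: 6.63
tool_pos: [0.5336, -0.2635, 0.336]
tcp_rot: [-1.571, -0.001, -3.122]
contact_force: [-0.2, 1.0, -2.4]
opening: 0.409
```

Run:
```python
from h import *
from rig import ctrl
s=ctrl.get_state();print(s['tool_pos'],np.degrees(s['tcp_rot']),s['contact_force'],s['opening'])
im=ctrl.get_image('wrist');cv2.imwrite('pics/w5.png',im)
im=ctrl.get_image('side');cv2.imwrite('pics/sd5.png',im);crop(im,220,90,340,190,6,'pics/sd5c.png')
im=ctrl.get_image('top');cv2.imwrite('pics/t5.png',im)
```

```text
[ 0.53357409 -0.26346811  0.33596499] [-9.00245091e+01 -3.11317044e-02 -1.78856565e+02] [-0.17209322  1.02573508 -2.39321318] 0.4088268525457634
```

View pics/w5.png

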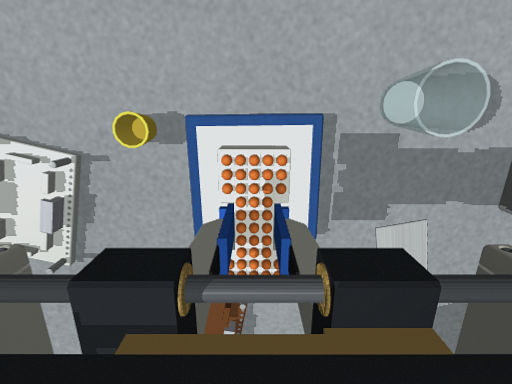

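View pics/sd5c.png

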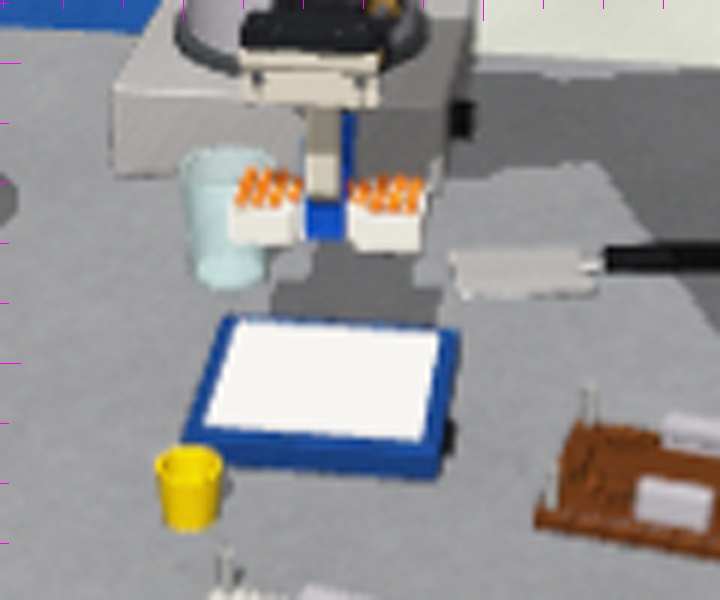

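View pics/t5.png

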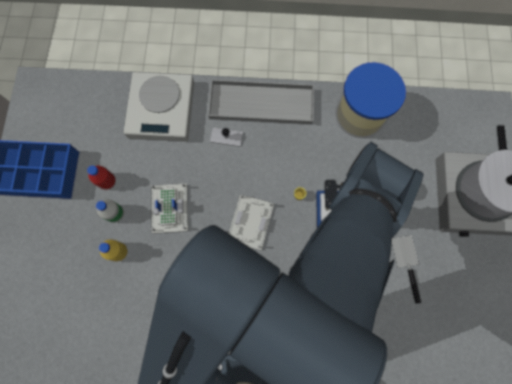

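Run:
```python
from h import *
from rig import ctrl
w=cv2.imread('pics/w5.png'); s=cv2.imread('pics/sd5.png')
p=ctrl.camera_params('wrist');S=ctrl.camera_params('side');st=ctrl.get_state()
M=R.from_euler('xyz',st['tcp_rot']).as_matrix();g=st['tool_pos']+M@[0,.167,0]
print('g',g,'tip-based underside',g[2]-.048)
q=onz(p,[(186,115),(323,114)],.022);print('panel far edge',q,'mid',q.mean(0),'centre',q.mean(0)-[.075,0.075*np.tan(np.radians(1.2)),0])
yaw=np.radians(1.1);Rz=R.from_euler('z',yaw).as_matrix()
def box(o,hx,hy,z0,z1): return np.array([o+Rz@[a*hx,b*hy,z] for z in(z0,z1) for a,b in((1,1),(-1,1),(-1,-1),(1,-1))])
o=np.array([g[0],g[1],g[2]-.048])
def draw(im,cam,B,c,k,x0,y0):
    P=((proj(cam,B)+.5-[x0,y0])*k).astype(int)
    for a,b in[(0,1),(1,2),(2,3),(3,0),(4,5),(5,6),(6,7),(7,4),(0,4),(1,5),(2,6),(3,7)]: cv2.line(im,tuple(map(int,P[a])),tuple(map(int,P[b])),c,1)
for im,cam,(x0,y0,x1,y1),fn in((s,S,(235,90,305,175),'pics/o1.png'),(w,p,(170,95,340,280),'pics/o2.png')):
    k=7 if cam is S else 3.2
    c=cv2.resize(im[y0:y1,x0:x1],None,fx=k,fy=k,interpolation=cv2.INTER_CUBIC)
    draw(c,cam,box(o,.055,.024,0,.022),(255,0,255),k,x0,y0)
    draw(c,cam,box(np.array([.534,-.264,0]),.075,.075,0,.022),(0,200,0),k,x0,y0)
    cv2.imwrite(fn,c)
```

```text
g [ 0.53367503 -0.2634628   0.16924653] tip-based underside 0.1212465335958615
panel far edge [[ 0.60786115 -0.18880998  0.022     ]
 [ 0.61197576 -0.3357961   0.022     ]] mid [ 0.60991845 -0.26230304  0.022     ] centre [ 0.53491845 -0.26387406  0.022     ]
```

View pics/o1.png

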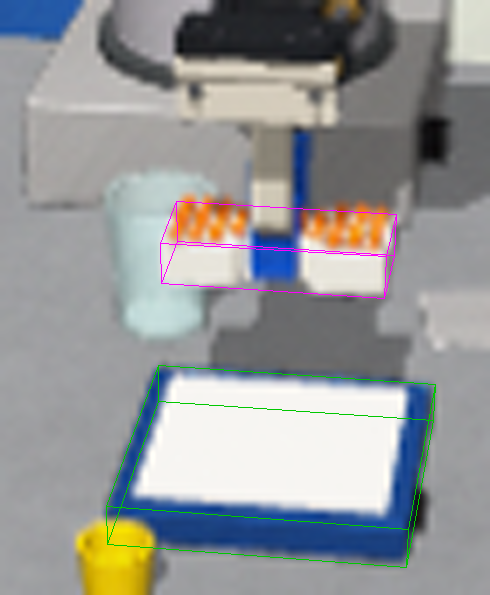

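View pics/o2.png

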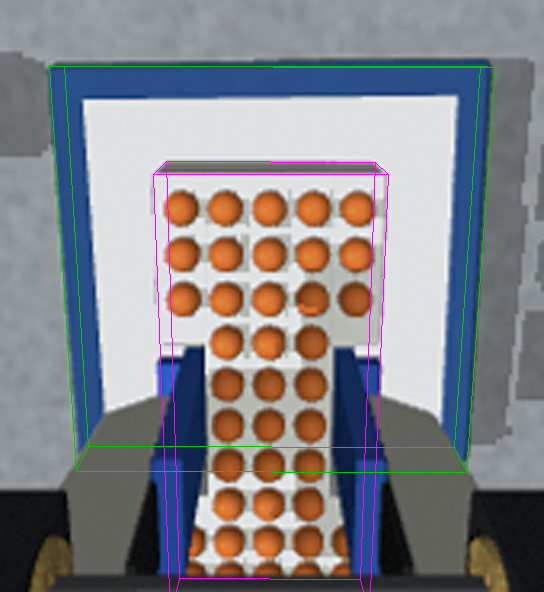

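>>> move_arm(
  rows=[
    [0.3, [0.0005, 0, 0.0005], 0],
    [0.3, [0, 0, 0], 0],
    [0.3, [0, 0, 0], 0],
    [0.3, [0, 0, 0], 0],
    [0.3, [0, 0, 0], 0],
    [0.3, [0, 0, 0], 0],
    [0.3, [0, 0, 0], 0],
    [0.3, [0, 0, 0], 0],
    [0.3, [0, 0, 0], 0],
    [0.3, [0, 0, 0], 0],
    [0.3, [0, 0, 0], 0],
    [0.3, [0, 0, 0], 0],
  ],
)

```text
time: 7.78
tool_pos: [0.5341, -0.264, 0.3367]
tcp_rot: [-1.571, -0.0, -3.122]
contact_force: [-0.7, -0.0, -1.4]
opening: 0.414
```

Run:
```python
from h import *
from rig import ctrl
s=ctrl.get_state();print(s['time'],s['tool_pos'],s['joint_vel'].round(4),s['contact_force'],s['opening'])
a=cv2.imread('pics/w5.png');b=ctrl.get_image('wrist')
print('wrist diff',np.abs(a.astype(int)-b)[140:270,215:295].mean())
a=cv2.imread('pics/sd5.png');b=ctrl.get_image('side');cv2.imwrite('pics/sd6.png',b);print('side diff',np.abs(a.astype(int)-b).mean())
```

```text
7.7833 [ 0.53414868 -0.26399689  0.33671983] [ 0.0012 -0.0001 -0.0011  0.001   0.0006  0.0001] [-0.65056586 -0.00563384 -1.41462517] 0.4142887363099034
wrist diff 2.7423076923076923
side diff 1.0648108588324652
```

View pics/sd6.png

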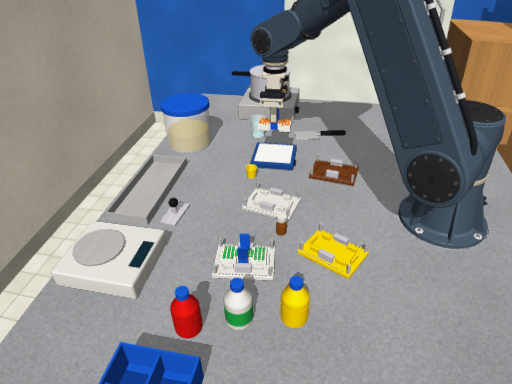

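The side view shows the orange cassette held above the panel at about (275,125). The green cassette is still docked at (244,258), and the vial, cup, bottle and the rest look unmoved.

```bash
python3 -c "
from rig import ctrl
print(ctrl.sign_off())"
```

```text
the job is handed in; nothing more can be done
None
```

I pinched both catches of the orange cassette at 30 N, lifted it straight up out of its dock and carried it level to over the light panel. The job is handed in with the gripper still holding it there.

**Last checks:**
- **Position:** The tool is at (0.534, -0.264). My panel-centre estimates are (0.534, -0.266) from the top camera, (0.534, -0.262) from the side and (0.535, -0.264) from the wrist, so they agree to about 3 mm.
- **Height and level:** The underside is at about z = 0.122 m, which is 10 cm above the panel top. That height comes from the tool pose. The cassette outline drawn from that pose matches the side and wrist pictures, with no visible tilt.
- **Steadiness:** Joint speeds were about 0.001 rad/s at most, and the opening held at about 0.41 (roughly 38 mm), which fits both catches fully in. The outside force was only about the cassette's weight.
- **Surroundings:** In the last side picture the green cassette is still in its dock and nothing else appears to have moved.

**What disagreed:** While the jaws closed, about 19 N of upward force showed on the tool. It vanished in the first 6 mm of lift, and I did not find its cause. The side and wrist measurements of the cassette's docked position agreed to about 2 mm, while the top camera read up to about 6 mm off, so I went by the wrist view.

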